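# Screw down a three-bolt glue-up press, middle bolt first

## Task

Two boards have been laid end to end in the small glue-up press. Screw its three bar knobs clockwise, each fully home until the bolt's foot is hard down on the board and the knob will turn no further: take the middle one right home before starting on the two outer ones, which may follow in either order. Let go at the end, and leave the glue bottle and the jar where they are.

Things in the scene. Friction and masses are not known exactly. Their poses are not given: they have to be found in the camera images.
- press: Fixed press: plywood base 120 x 420 x 18 mm (x, y, z), a wooden post at each end, on them a dark steel beam 42 mm wide, 400 mm long, top 91 mm above the bench (fittings to 95 mm). Origin: centre of the base's underside. Three upright bolts pass the beam at x = 0, y = -115 (right), 0 (middle), +115 mm (left). Under it two boards end to end, joint below the middle bolt.
- grip_mid (a point): Grip point of the middle knob: black bar 66 mm long (x), 16 mm thick (y, flat sides), 34 mm high; z is the bolt axis, up. It lies on the axis, 12 mm below the knob's top. Clockwise from above lowers it 20 mm a turn. 1.4 to 2.3 rad are left at the start, different for each knob and time. Friction 0.15 N m; at the end stop it stops dead: over 0.5 N m to push on.
- grip_left (a point): Grip point of the left outer knob: black bar 66 mm long (x), 16 mm thick (y, flat sides), 34 mm high; z is the bolt axis, up. It lies on the axis, 12 mm below the knob's top. Same thread, friction and stop as the middle knob, own amount left. Home is 131 mm above the bench for all three, met within 0.8 mm (0.25 rad).
- grip_right (a point): Grip point of the right outer knob: black bar 66 mm long (x), 16 mm thick (y, flat sides), 34 mm high; z is the bolt axis, up. It lies on the axis, 12 mm below the knob's top. Same thread, friction and stop as the middle knob, own amount left. Under the bar is a hub, 28 mm diameter, 13 mm high.
- glue_bottle: Bystander: yellow glue bottle with an orange tip, 41 x 64 x 175 mm, standing loose. Origin under its centre, z up.
- screw_jar: Bystander: glass screw jar with a tin lid, 66 mm diameter, 81 mm high, standing loose. Origin under its centre, z up.

How it is judged:
By the outcome, as a careful person would: the job done as asked, in the order asked, and still so for the second after the job is handed in, with the robot touching nothing.
It also fails if it takes over 72 s, if anything falls off the work surface, if the arm or the gripper's body presses on something with over 40 N, if the wrist force passes 120 N, or if a joint passes its speed limit or range.

## Robot

A 6-joint arm with a two-finger parallel gripper is mounted at the origin on a cart in front of the work surface, level with it; the furniture and walls round the work are solid. World frame = base frame: x ahead of the robot, y to its left, z up, the work surface at z = 0. Lengths are in m, angles in rad, forces in N, time in s.
With the tool pointing down it reaches from about 0.275 to 1 m from the base axis. Payload 8.4 kg.
Tool frame: the origin (TCP) lies between the finger pads; the fingertips stand 17 mm ahead of it and the grasp point (between the pads) lies 2 mm behind it; z points along the fingers, y is the line along which they close (so a half turn about z gives the same grasp; the last joint's range is limited). The gripper opens to 85 mm and grips with 20 to 120 N. Pads are 22 mm wide; open, the fingers measure 114 mm over their backs; the gripper's body (76 mm by 85 mm) begins 54 mm behind the grasp point. The pads swing forward as they close: fully open they stand 13 mm farther back than shut.
Start: joints at [-1.245, 0.353, 1.633, -0, 1.155, -0.002], TCP at [0.201, -0.592, 0.248] pointing down, gripper open.
Joint ranges: [-2.63, 2.63], [-0.92, 2.1], [0.06, 2.66], [-1.3, 4.44], [0, 2.69], [-3.02, 3.02]. Speed limits (rad/s): [2.22, 2.22, 2.79, 3.14, 3.14, 3.14].

## Interface

Orientations are given as a unit quaternion [x, y, z, w].
In Python, from cell import env gives the robot as it stands.
- The arm moves only by the shell command python3 -m jog 'ROWS' [FORCE]. ROWS is JSON, a list of rows, each a list of 3 entries, a list of its own where there are three numbers: the closure in counts, from 0 (fully open) to 255 (shut), then the shift along the tool's x, y, z in m, then the turn about the tool's z in rad. In form: [[claw, [dx, dy, dz], turn], ...]. A call has exactly 5 rows; each row shifts and turns the commanded pose from where the row before left it, along the tool's axes as they then stand; what a row does not reach is not made up. A row lasts 1/12 s, in which the tool goes at most 41.7 mm and 7.16 degrees, less where a joint would pass 70% of its speed; a pose out of reach is approached as far as the arm can. A call with a gripper value outside its range is refused whole. The fingers move at their own pace and stop on an object; FORCE is the grip in N (left out, the last holds). Time passes only in rows, so rows that do not move let the fingers close, or fill a call up. It gives the time, the measured TCP pose, the force, the opening and the grip force at its end, in the units of the state.
- env.sense(): the state, without advancing time (a new reading comes with each control period).
- env.snapshot(name): name is "side" or "top" or "wrist"; returns the picture (420x560x3 uint8, red, green, blue); there is no depth.
- env.get_calibration(name): a dict with "K" (3x3 intrinsics, pixels), "rvec" (rotation vector, rad) and "tvec" (3), from world to camera coordinates, as OpenCV has them. Camera axes: x right, y down, z forward; pixel columns grow to the right and rows downward; lengths in m; the calibration is good to about 2 mm. A picture is of the moment at which its call begins: read the wrist's pose just before it. get_calibration takes no time and is no camera call; for the wrist camera it gives the pose at the moment of the call.
- env.close_job(): hands the job in; it is judged then, once.
The state is a dict: "time": time; "joint_positions": joint angles; "qd": joint speeds; "joint_efforts": joint torques, N m; "tool_pos": TCP position; "tool_rot": TCP orientation; "wrist_force": force on the tool from outside, world axes, zero at the start; "moment": the same for the moment, N m; "gripper_width": finger opening in m; "finger_force": force on a finger pad.
Only numpy, scipy, OpenCV 4.12 (cv2) and the standard library are available. Lean on these libraries where they do the work, as an engineer would, in place of code of your own. Each camera call takes 0.05 s, during which the arm holds its last target. There are 200 camera calls.

## Working session

There is one attempt and no reset: what is moved stays moved. The work goes in short steps, Python scripts to look and compute and a shell command to move; the robot and the scene stay as the last step left them, time stands still between calls to the robot, and variables do not carry over. Pictures are saved under pics/ and viewed, at most 10 in all, crops included, and the job is handed in when it is done.

```bash
mkdir -p pics; ls
python3 - <<'E'
from cell import env
import cv2
s=env.sense(); print(s)
for n in("top","side"):
    cv2.imwrite(f"pics/{n}0.png",env.snapshot(n)[:,:,::-1]); print(n,env.get_calibration(n))
E
```

```text
pics
{'time': 0.0, 'joint_positions': array([-1.24541037e+00,  3.53634024e-01,  1.63413940e+00, -1.84931324e-05,
        1.15519377e+00, -2.41911455e-03]), 'qd': array([ 0.00040444, -0.00072602, -0.00126831, -0.00139293,  0.00143629,
       -0.00079289]), 'joint_efforts': array([-2.03279618e-03, -6.05254698e+01, -3.42070091e+01, -3.29984587e-04,
        9.34099022e-03, -1.99955116e-05]), 'tool_pos': array([ 0.20106727, -0.59129601,  0.24756823]), 'tool_rot': array([ 9.86597179e-01,  1.63173323e-01, -1.18848070e-04, -6.76970251e-04]), 'wrist_force': array([0.13299018, 0.88877087, 0.06066495]), 'moment': array([-0.01871789, -0.02310202, -0.03106623]), 'finger_force': 0.0, 'gripper_width': 0.08522935749866271}
top {'K': array([[507.18929456,   0.        , 284.19800844],
       [  0.        , 507.18929456, 217.83980847],
       [  0.        ,   0.        ,   1.        ]]), 'rvec': array([ 2.14718365, -2.13116271,  0.17878638]), 'tvec': array([0.01598134, 0.56238937, 1.78017304])}
side {'K': array([[507.04361637,   0.        , 276.20820668],
       [  0.        , 507.04361637, 211.95172   ],
       [  0.        ,   0.        ,   1.        ]]), 'rvec': array([-0.00940021,  2.74486435, -1.47954416]), 'tvec': array([0.51869367, 0.0870083 , 1.73389421])}
```

View pics/top0.png

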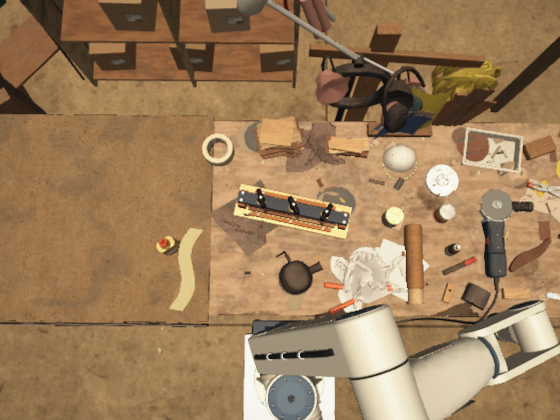

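View pics/side0.png

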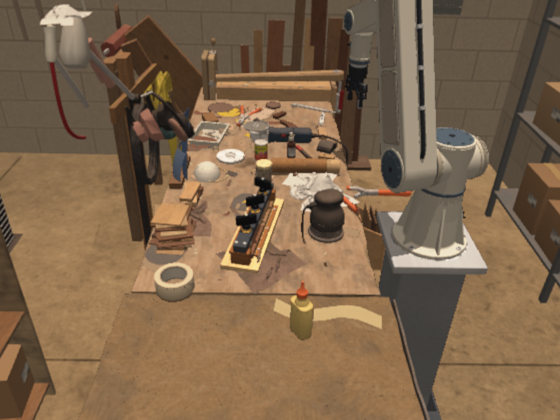

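The press is centred around top pixel (293,210), the bottle at (166,245), and the jar near (394,216). I'll zoom in on the press in both pictures.

Run:
```python
import cv2
import numpy as np
a=cv2.imread("pics/top0.png")[175:245,225:360]; b=cv2.imread("pics/side0.png")[165:275,215:300]
a=cv2.resize(a,None,fx=4,fy=4,interpolation=2)
b=cv2.resize(b,None,fx=3,fy=3,interpolation=2)
c=np.zeros((600,800,3),np.uint8); c[:280,:540]=a; c[270:600,540:795]=b
cv2.imwrite("pics/z0.png",c)
```

```text
(no output)
```

View pics/z0.png

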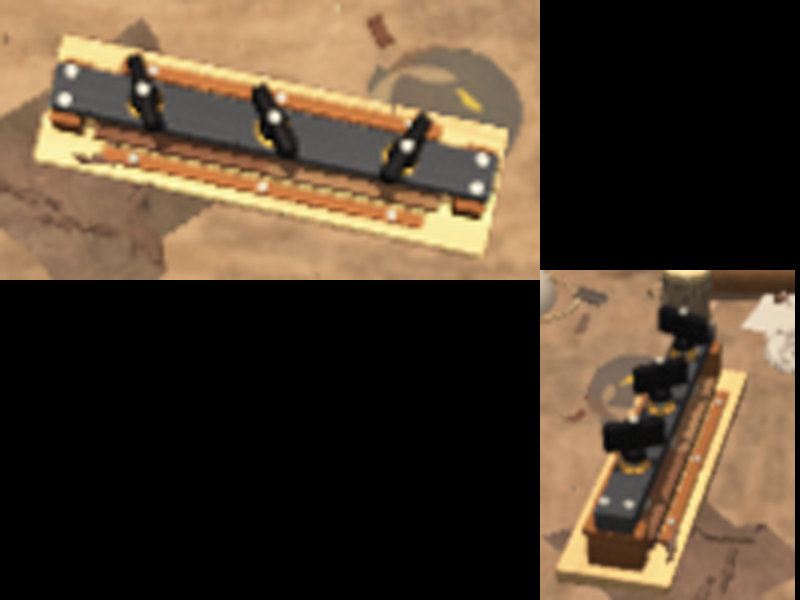

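Knob tops in the zoomed top view are at left (143,89), middle (274,117) and right (407,146). Next I'll convert these to world coordinates and get the bar angles.

```bash
cat > h.py <<'E'
import numpy as np, cv2
from cell import env
def ray(name,uv,c=None):
    c=c or env.get_calibration(name); R=cv2.Rodrigues(np.array(c["rvec"]))[0]
    d=R.T@np.linalg.inv(c["K"])@np.array([*uv,1.]); return -R.T@np.array(c["tvec"]).ravel(), d
def onz(name,uv,z,c=None):
    o,d=ray(name,uv,c); return (o+d*(z-o[2])/d[2])
def proj(name,P,c=None):
    c=c or env.get_calibration(name)
    return cv2.projectPoints(np.atleast_2d(P).astype(float),c["rvec"],c["tvec"],c["K"],None)[0][:,0]
def tool():
    s=env.sense(); x,y,z,w=s["tool_rot"]
    from scipy.spatial.transform import Rotation as Ro
    R=Ro.from_quat([x,y,z,w]).as_matrix(); return s,R
def togo(target,yaw=None):
    s,R=tool(); print("t",round(s["time"],2),"shift",np.round(R.T@(np.array(target)-s["tool_pos"]),4),
      "yaw x",np.arctan2(R[1,0],R[0,0]),"q6",s["joint_positions"][5],"q1",s["joint_positions"][0])
    if yaw is not None: print("turn",(np.arctan2(R[1,0],R[0,0])-yaw+np.pi/2)%np.pi-np.pi/2,"(mod pi)")
E
python3 - <<'E'
from h import *
Z=lambda p:(p[0]/4+225,p[1]/4+175)
for n,c,a,b in(("L",(143,89),(133,60),(155,125)),("M",(274,117),(262,88),(290,155)),("R",(407,146),(425,118),(388,178))):
    p=onz("top",Z(c),.15); A=onz("top",Z(a),.149);B=onz("top",Z(b),.149)
    d=A-B; print(n,p.round(4),"bar mid",((A+B)/2).round(4),"yaw",np.arctan2(d[1],d[0]).round(3))
E1=onz("top",Z((60,85)),.095);E2=onz("top",Z((479,172)),.095)
print("beam",E1,E2,(E1+E2)/2,"press yaw(x)",np.arctan2(*(E1-E2)[1::-1])-np.pi/2)
print(onz("top",(394,216),.081),onz("top",(166,245),.17))
E
```

```text
L [0.6158 0.1012 0.15  ] bar mid [0.613  0.1003 0.149 ] yaw 0.334
M [ 0.5923 -0.0107  0.15  ] bar mid [ 0.5887 -0.0124  0.149 ] yaw 0.394
R [ 0.5682 -0.1239  0.15  ] bar mid [ 0.5667 -0.1236  0.149 ] yaw -0.549
beam [0.63003149 0.17669301 0.095     ] [ 0.5552948 -0.1917219  0.095    ] [ 0.59266315 -0.00751445  0.095     ] press yaw(x) -0.200144160086972
[ 0.56613843 -0.36778968  0.081     ] [0.44750404 0.41224907 0.17      ]
```

```bash
python3 -m jog '[[0,[0.0139,-0.0106,-0.0025],0],[0,[0.0278,-0.0212,-0.0025],0],[0,[0.0278,-0.0212,-0.0025],0],[0,[0.0278,-0.0212,-0.0025],0],[0,[0.0278,-0.0212,-0.0025],0]]' 60
python3 -m jog '[[0,[0.0278,-0.0212,-0.0025],0],[0,[0.0278,-0.0212,-0.0025],0],[0,[0.0278,-0.0212,-0.0025],0],[0,[0.0278,-0.0212,-0.0025],0],[0,[0.0278,-0.0212,-0.0025],0]]'
python3 -m jog '[[0,[0.0278,-0.0212,-0.0025],0],[0,[0.0278,-0.0212,-0.0025],0],[0,[0.0278,-0.0212,-0.0025],0],[0,[0.0278,-0.0212,-0.0025],0],[0,[0.0278,-0.0212,-0.0025],0]]'
python3 -m jog '[[0,[0.0278,-0.0212,-0.0025],0],[0,[0.0278,-0.0212,-0.0025],0],[0,[0.0278,-0.0212,-0.0025],0],[0,[0.0278,-0.0212,-0.0025],0],[0,[0.0278,-0.0212,-0.0025],0]]'
python3 -m jog '[[0,[0.0139,-0.0106,0],0],[0,[0,0,0],-0.12],[0,[0,0,0],-0.12],[0,[0,0,0],-0.12],[0,[0,0,0],-0.12]]'
python3 - <<'E'
from h import *
togo([.591,-.011,.3],.394)
E
```

```text
time: 0.52
tool_pos: [0.2896, -0.4589, 0.2607]
tool_rot: [0.987, 0.163, 0.0, -0.0]
wrist_force: [-0.1, -0.0, -0.0]
gripper_width: 0.0853
finger_force: 0.0
time: 0.93
tool_pos: [0.3869, -0.3136, 0.2734]
tool_rot: [0.987, 0.163, -0.0, -0.0]
wrist_force: [0.7, -1.3, -0.6]
gripper_width: 0.0855
finger_force: 0.0
time: 1.35
tool_pos: [0.4842, -0.1685, 0.286]
tool_rot: [0.987, 0.163, -0.0, -0.0]
wrist_force: [1.2, -1.3, -0.2]
gripper_width: 0.0851
finger_force: 0.0
time: 1.77
tool_pos: [0.5814, -0.0234, 0.2983]
tool_rot: [0.987, 0.163, -0.0, -0.0]
wrist_force: [0.3, 0.6, 0.2]
gripper_width: 0.0859
finger_force: 0.0
time: 2.18
tool_pos: [0.5905, -0.0103, 0.298]
tool_rot: [0.918, 0.396, -0.0, -0.0]
wrist_force: [-0.2, -0.4, 0.3]
gripper_width: 0.0853
finger_force: 0.0
t 2.18 shift [-0.0002  0.0009 -0.002 ] yaw x 0.8144554956524418 q6 0.7361828878578627 q1 -0.020081371222580434
turn 0.4204554956524418 (mod pi)
```

```bash
for i in 1; do
python3 -m jog '[[0,[0,0,0],-0.12],[0,[0,0,0],-0.12],[0,[0,0,0],-0.12],[0,[0,0,0],-0.12],[0,[0,0,0],-0.12]]' >/dev/null
python3 -m jog '[[0,[0,0,0],-0.12],[0,[0,0,0],-0.12],[0,[0,0,0],-0.12],[0,[0,0,0],-0.12],[0,[0,0,0],-0.12]]' >/dev/null
python3 -m jog '[[0,[0,0,0],-0.12],[0,[0,0,0],-0.12],[0,[0,0,0],-0.12],[0,[0,0,0],-0.12],[0,[0,0,0],-0.12]]' >/dev/null
python3 -m jog '[[0,[0,0,0],-0.12],[0,[0,0,0],-0.12],[0,[0,0,0],-0.12],[0,[0,0,0],-0.12],[0,[0,0,0],-0.12]]'  >/dev/null
python3 -m jog '[[0,[0,0,0],-0.12],[0,[0,0,0],-0.12],[0,[0,0,0],-0.08],[0,[0,0,0],0],[0,[0,0,0],0]]' 
done
python3 - <<'E'
from h import *
togo([.591,-.011,.3],.394)
c=env.get_calibration("wrist"); cv2.imwrite("pics/w1.png",env.snapshot("wrist")[:,:,::-1])
import pickle; pickle.dump(c,open("w1.pkl","wb"))
E
```

```text
time: 4.27
tool_pos: [0.5906, -0.0108, 0.2982]
tool_rot: [-0.191, 0.982, 0.0, -0.0]
wrist_force: [-0.1, -0.3, -0.5]
gripper_width: 0.0852
finger_force: 0.0
t 4.27 shift [-0.0003 -0.0003 -0.0018] yaw x -2.7579251105956635 q6 -1.9753982717627916 q1 -0.02088888545726176
turn -0.010332457005870488 (mod pi)
```

View pics/w1.png

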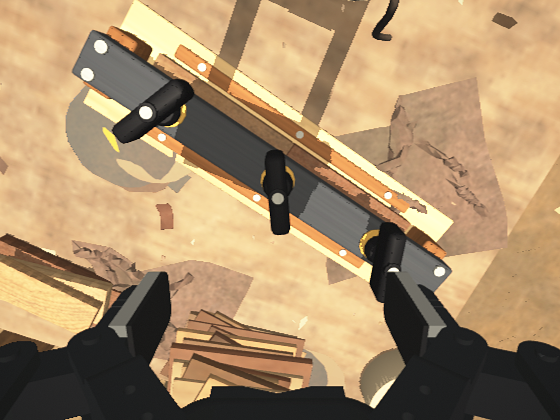

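Wrist view: knob-top dots are at middle (278,198), left (394,271) and right (146,112). The middle bar runs close to vertical in the image, so it lines up with the tool.

Run:
```python
from h import *; import pickle
c=pickle.load(open("w1.pkl","rb"))
from scipy.optimize import least_squares
for n,w,t in(("L",(394,271),(143,89)),("M",(278,198),(274,117)),("R",(146,112),(407,146))):
    t=(t[0]/4+225,t[1]/4+175)
    f=lambda P:np.r_[(proj("wrist",P,c)[0]-w),(proj("top",P)[0]-t)]
    r=least_squares(f,[.59,0,.15]); print(n,r.x.round(4),r.fun.round(1), onz("wrist",w,.149,c).round(4))
for z in(.145,.149):
  for n,a,b in(("L",(392,228),(381,292)),("M",(277,158),(280,230)),("R",(185,88),(122,132))):
    d=onz("wrist",a,z,c)-onz("wrist",b,z,c); print(n,np.arctan2(d[1],d[0])%np.pi,np.hypot(*d[:2]))
```

```text
L [0.6145 0.1011 0.1539] [-0.   0.  -0.   0.1] [0.6161 0.1037 0.149 ]
M [ 0.5898 -0.0104  0.1634] [ 0. -0.  0. -0.] [ 0.5937 -0.0089  0.149 ]
R [ 0.5712 -0.1249  0.1383] [ 0.  -0.1  0.  -0.3] [ 0.5693 -0.1217  0.149 ]
L 0.315363312978731 0.058602804490277736
M 0.42425953713859865 0.05873197863046118
R 2.518576783228873 0.05840352709106813
L 0.315363312978731 0.05776005840175564
M 0.42425953713859865 0.0578873749345717
R 2.518576783228873 0.057563646739948564
```

```bash
python3 -m jog '[[0,[-0.0015,0.0005,0.02],-0.025],[0,[0,0,0.03],0],[0,[0,0,0.03],0],[0,[0,0,0.03],0],[0,[0,0,0.02],0]]' 60
python3 -m jog '[[0,[0,0,0.016],0],[0,[0,0,0.016],0],[0,[0,0,0],0],[0,[0,0,0],0],[0,[0,0,0],0]]'
python3 - <<'E'
from h import *
togo([.592,-.0098,.136],.41)
cv2.imwrite("pics/w2.png",env.snapshot("wrist")[:,:,::-1])
E
```

```text
time: 4.73
tool_pos: [0.5909, -0.01, 0.1656]
tool_rot: [-0.203, 0.979, 0.0, -0.001]
wrist_force: [-0.2, -0.2, -0.6]
gripper_width: 0.0856
finger_force: 0.0
time: 5.15
tool_pos: [0.5928, -0.0102, 0.1372]
tool_rot: [-0.204, 0.979, -0.0, 0.0]
wrist_force: [0.6, -0.4, 0.4]
gripper_width: 0.0854
finger_force: 0.0
t 5.15 shift [0.0006 0.0007 0.0012] yaw x -2.7313893649337424 q6 -2.000719341495323 q1 -0.01969471507880943
turn 0.0002032886560505709 (mod pi)
```

View pics/w2.png

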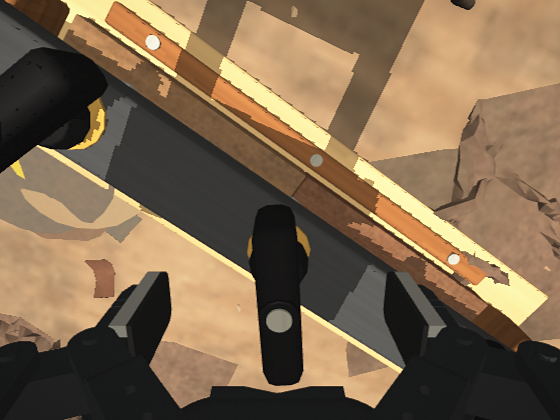

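The bar is centred between the fingers and parallel to the pads; its top dot is at (279,320). I'll close on it.

```bash
python3 -m jog '[[255,[0,0,0],0],[255,[0,0,0],0],[255,[0,0,0],0],[255,[0,0,0],0],[255,[0,0,0],0]]' 60
python3 -m jog '[[255,[0,0,0],0],[255,[0,0,0],0],[255,[0,0,0],0],[255,[0,0,0],0],[255,[0,0,0],0]]'
python3 -c "
from h import *
togo([.592,-.0098,.136],.41); print(env.sense()['moment'],env.sense()['joint_efforts'])"
```

```text
time: 5.62
tool_pos: [0.5924, -0.0103, 0.1365]
tool_rot: [-0.204, 0.979, -0.0, 0.0]
wrist_force: [-0.0, -0.4, -0.3]
gripper_width: 0.0255
finger_force: 0.0
time: 6.03
tool_pos: [0.5924, -0.01, 0.1365]
tool_rot: [-0.204, 0.979, 0.0, 0.0]
wrist_force: [-0.9, 3.6, 5.9]
gripper_width: 0.0151
finger_force: 58.7
t 6.03 shift [0.0003 0.0003 0.0005] yaw x -2.7303936448615924 q6 -2.0018875317256533 q1 -0.019567959710832993
turn 0.0011990087282005568 (mod pi)
[0.69247401 0.18131196 0.13028127] [ -2.30960615 -57.52874136 -27.7546531   -0.99961862  -0.48725942
   0.08977106]
```

```bash
python3 -m jog '[[255,[0,0,0.00032],0.1],[255,[0,0,0.00032],0.1],[255,[0,0,0.00032],0.1],[255,[0,0,0.00032],0.1],[255,[0,0,0.00032],0.1]]'
python3 -c "
from h import *
togo([.592,-.0098,.136],.41); print(env.sense()['moment'])"
python3 -m jog '[[255,[0,0,0.00032],0.1],[255,[0,0,0.00032],0.1],[255,[0,0,0.00032],0.1],[255,[0,0,0.00032],0.1],[255,[0,0,0.00032],0.1]]'
python3 -c "
from h import *
togo([.592,-.0098,.136],.41); print(env.sense()['moment'])"
python3 -m jog '[[255,[0,0,0.00032],0.1],[255,[0,0,0.00032],0.1],[255,[0,0,0.00032],0.1],[255,[0,0,0],0],[255,[0,0,0],0]]'
python3 -c "
from h import *
togo([.592,-.0098,.136],.41); print(env.sense()['moment'])"
```

```text
time: 6.45
tool_pos: [0.5923, -0.0097, 0.1349]
tool_rot: [0.047, 0.999, 0.0, 0.0]
wrist_force: [-1.6, 6.3, 5.6]
gripper_width: 0.0151
finger_force: 59.2
t 6.45 shift [ 0.0003 -0.0001 -0.0011] yaw x 3.0478122978872904 q6 -1.4970549111740152 q1 -0.019409036499987528
turn -0.5037803557025029 (mod pi)
[1.01359921 0.22249501 0.09432997]
time: 6.87
tool_pos: [0.5924, -0.0094, 0.1333]
tool_rot: [0.293, 0.956, 0.001, -0.0]
wrist_force: [-1.5, 7.1, 5.6]
gripper_width: 0.0147
finger_force: 59.2
t 6.87 shift [ 0.0001 -0.0006 -0.0027] yaw x 2.5476880956284216 q6 -0.9969916893303624 q1 -0.01911210146892948
turn -1.0039045579613717 (mod pi)
[1.24170992 0.21222068 0.14549017]
time: 7.28
tool_pos: [0.5927, -0.0094, 0.1323]
tool_rot: [0.43, 0.903, 0.001, 0.0]
wrist_force: [-0.3, 6.9, 3.6]
gripper_width: 0.0153
finger_force: 58.4
t 7.28 shift [ 0.0001 -0.0008 -0.0037] yaw x 2.2516147833971996 q6 -0.7009453941587708 q1 -0.01907794904380183
turn -1.2999778701925937 (mod pi)
[ 1.11435103  0.02471383 -0.15192954]
```

```bash
cat > s.py <<'E'
from h import *
togo([.592,-.0098,.136],.41); s=env.sense(); print("M",np.round(s['moment'],2),"F",np.round(s['wrist_force'],1),"eff6",round(s['joint_efforts'][5],3))
E
python3 -m jog '[[255,[0,0,0.00016],0.05],[255,[0,0,0.00016],0.05],[255,[0,0,0.00016],0.05],[255,[0,0,0.00016],0.05],[255,[0,0,0.00016],0.05]]' >/dev/null; python3 s.py
python3 -m jog '[[255,[0,0,0.00016],0.05],[255,[0,0,0.00016],0.05],[255,[0,0,0.00016],0.05],[255,[0,0,0.00016],0.05],[255,[0,0,0.00016],0.05]]' ; python3 s.py
```

```text
t 7.7 shift [-0.0001 -0.0009 -0.0045] yaw x 2.0002274881157645 q6 -0.4495107828174445 q1 -0.019036510256723982
turn -1.5513651654740288 (mod pi)
M [ 1.25 -0.01  0.17] F [-0.1  8.   3.2] eff6 -0.845
time: 8.12
tool_pos: [0.5929, -0.0093, 0.1308]
tool_rot: [0.641, 0.768, 0.001, 0.0]
wrist_force: [0.4, 7.9, 3.7]
gripper_width: 0.015
finger_force: 58.5
t 8.12 shift [-0.0003 -0.0009 -0.0052] yaw x 1.7502522667681462 q6 -0.19951542138745149 q1 -0.01897271732523586
turn 1.3402522667681462 (mod pi)
M [ 1.28 -0.03  0.13] F [0.4 7.9 3.7] eff6 -0.845
```

```bash
python3 -m jog '[[255,[0,0,0.00016],0.05],[255,[0,0,0.00016],0.05],[255,[0,0,0.00016],0.05],[255,[0,0,0],0],[255,[0,0,0],0]]' >/dev/null; python3 s.py
python3 -m jog '[[255,[0,0,0.00016],0.05],[255,[0,0,0.00016],0.05],[255,[0,0,0.00016],0.05],[255,[0,0,0],0.0],[255,[0,0,0],0]]' >/dev/null; python3 s.py
```

```text
t 8.53 shift [-0.0005 -0.0009 -0.0058] yaw x 1.601839600947686 q6 -0.051279283063140696 q1 -0.019011047417496596
turn 1.1918396009476862 (mod pi)
M [ 1.26 -0.08 -0.17] F [0.7 7.2 2.1] eff6 -0.003
t 8.95 shift [-0.0006 -0.0009 -0.0062] yaw x 1.453426272740732 q6 0.09767442622743876 q1 -0.018794362344150876
turn 1.0434262727407324 (mod pi)
M [ 1.32 -0.08  0.6 ] F [0.7 7.5 3.5] eff6 0.779
```

```bash
python3 -m jog '[[255,[0,0,0.0001],0.04],[255,[0,0,0.0001],0.04],[255,[0,0,0],0],[255,[0,0,0],0],[255,[0,0,0],0]]' 80; python3 s.py
```

```text
time: 9.37
tool_pos: [0.5931, -0.0093, 0.1299]
tool_rot: [0.772, 0.636, 0.001, 0.001]
wrist_force: [0.2, 8.2, 6.2]
gripper_width: 0.0152
finger_force: 115.3
t 9.37 shift [-0.0007 -0.0009 -0.0061] yaw x 1.37847551347938 q6 0.17435266992835247 q1 -0.018101569663775473
turn 0.9684755134793801 (mod pi)
M [1.51 0.08 3.01] F [0.2 8.2 6.2] eff6 2.968
```

The middle knob is hard home: the moment rose to 3 N m with TCP z at 0.130. I'll relieve the torque, open, rise and go to the left knob.

```bash
python3 -m jog '[[255,[0,0,0],-0.06],[255,[0,0,0],0],[0,[0,0,0],0],[0,[0,0,0],0],[0,[0,0,0],0]]' 60
python3 -m jog '[[0,[0,0,0],0],[0,[0,0,0],0],[0,[0,0,-0.01],0],[0,[0,0,-0.03],0],[0,[0,0,-0.03],0]]' 
python3 -m jog '[[0,[0,0,-0.03],-0.12],[0,[0,0,0],-0.12],[0,[0,0,0],-0.12],[0,[0,0,0],-0.12],[0,[0,0,0],-0.12]]' >/dev/null
python3 -m jog '[[0,[0,0,0],-0.12],[0,[0,0,0],-0.12],[0,[0,0,0],-0.12],[0,[0,0,0],-0.12],[0,[0,0,0],-0.12]]' >/dev/null
python3 -m jog '[[0,[0,0,0],-0.12],[0,[0,0,0],-0.12],[0,[0,0,0],-0.12],[0,[0,0,0],-0.12],[0,[0,0,0],-0.12]]' >/dev/null
python3 -m jog '[[0,[0,0,0],-0.12],[0,[0,0,0],-0.11],[0,[-0.019,0.033,0],0],[0,[-0.019,0.033,0],0],[0,[-0.019,0.033,0],0]]' 
python3 -m jog '[[0,[0,0,0],0],[0,[0,0,0],0],[0,[0,0,0],0],[0,[0,0,0],0],[0,[0,0,0],0]]'
python3 - <<'E'
from h import *
togo([.616,.1025,.136],.33)
import pickle; pickle.dump(env.get_calibration("wrist"),open("w3.pkl","wb"))
cv2.imwrite("pics/w3.png",env.snapshot("wrist")[:,:,::-1])
E
```

```text
time: 9.78
tool_pos: [0.5921, -0.0106, 0.1291]
tool_rot: [0.754, 0.657, -0.0, 0.0]
wrist_force: [-0.2, 0.0, -0.0]
gripper_width: 0.0503
finger_force: 0.0
time: 10.2
tool_pos: [0.5913, -0.0104, 0.1995]
tool_rot: [0.754, 0.657, -0.001, -0.001]
wrist_force: [-0.0, -0.5, 0.5]
gripper_width: 0.0856
finger_force: 0.0
time: 11.87
tool_pos: [0.6155, 0.1023, 0.2304]
tool_rot: [-0.159, 0.987, -0.0, 0.0]
wrist_force: [2.0, -0.0, 0.2]
gripper_width: 0.0858
finger_force: 0.0
time: 12.28
tool_pos: [0.615, 0.1005, 0.2296]
tool_rot: [-0.159, 0.987, -0.0, -0.0]
wrist_force: [-0.4, 0.0, -0.2]
gripper_width: 0.0855
finger_force: 0.0
t 12.28 shift [-0.0016  0.0016  0.0936] yaw x -2.821729514404151 q6 -1.7309055569799778 q1 0.1596412543298219
turn -0.010136860814358162 (mod pi)
```

View pics/w3.png

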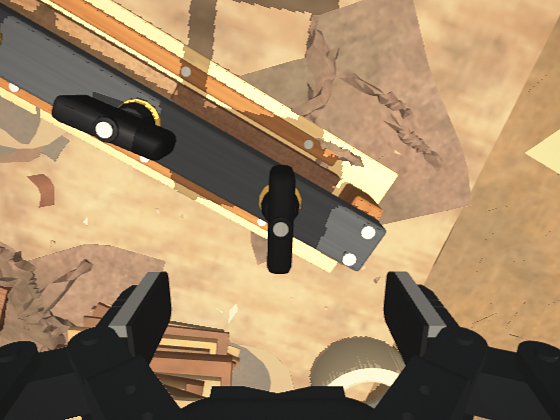

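The left bar's dot is at (281,229), so the bar is centred and aligned. I'll descend and grip.

```bash
python3 -m jog '[[0,[-0.001,0.001,0.02],0],[0,[0,0,0.03],0],[0,[0,0,0.03],0],[0,[0,0,0.0125],0],[0,[0,0,0],0]]' 60
python3 -m jog '[[255,[0,0,0],0],[255,[0,0,0],0],[255,[0,0,0],0],[255,[0,0,0],0],[255,[0,0,0],0]]' 
python3 -m jog '[[255,[0,0,0],0],[255,[0,0,0],0],[255,[0,0,0],0],[255,[0,0,0],0],[255,[0,0,0],0]]' ; python3 s.py
python3 -m jog '[[255,[0,0,0.00032],0.1],[255,[0,0,0.00032],0.1],[255,[0,0,0.00032],0.1],[255,[0,0,0.00032],0.1],[255,[0,0,0.00032],0.1]]' >/dev/null; python3 s.py
python3 -m jog '[[255,[0,0,0.00032],0.1],[255,[0,0,0.00032],0.1],[255,[0,0,0.00032],0.1],[255,[0,0,0.00032],0.1],[255,[0,0,0],0]]'; python3 s.py
```

```text
time: 12.75
tool_pos: [0.6137, 0.1019, 0.1338]
tool_rot: [-0.159, 0.987, -0.0, -0.003]
wrist_force: [-1.2, 0.3, -0.4]
gripper_width: 0.0855
finger_force: 0.0
time: 13.17
tool_pos: [0.6164, 0.1031, 0.138]
tool_rot: [-0.16, 0.987, 0.0, 0.001]
wrist_force: [-0.7, 0.2, 0.1]
gripper_width: 0.0256
finger_force: 0.0
time: 13.58
tool_pos: [0.6163, 0.103, 0.1379]
tool_rot: [-0.16, 0.987, -0.0, 0.001]
wrist_force: [-1.0, 0.5, 5.1]
gripper_width: 0.0149
finger_force: 57.9
t 13.58 shift [ 0.0586 -0.0993  0.0019] yaw x -2.8205903267848957 q6 -1.7285850681690118 q1 0.16316522002352768
turn -0.08899767319510277 (mod pi)
M [-0.08  0.17 -0.15] F [-1.   0.5  5.1] eff6 -0.152
t 14.0 shift [ 0.0033 -0.1154  0.0003] yaw x 2.9582392333255063 q6 -1.2240502804757425 q1 0.1633973343495185
turn -0.593353420264287 (mod pi)
M [0.02 0.23 0.17] F [-2.3  0.3  5.9] eff6 -1.835
time: 14.42
tool_pos: [0.6163, 0.1033, 0.135]
tool_rot: [0.288, 0.958, 0.0, 0.001]
wrist_force: [-1.4, 1.6, 5.0]
gripper_width: 0.0152
finger_force: 58.7
t 14.42 shift [-0.0422 -0.1077 -0.0011] yaw x 2.556622282424353 q6 -0.822521893696424 q1 0.16352034230267418
turn -0.9949703711654401 (mod pi)
M [ 0.06  0.14 -0.12] F [-1.4  1.6  5. ] eff6 1.542
```

```bash
python3 -m jog '[[255,[0,0,0.00032],0.1],[255,[0,0,0.00032],0.1],[255,[0,0,0.00032],0.1],[255,[0,0,0.00032],0.1],[255,[0,0,0],0]]' >/dev/null; python3 s.py
python3 -m jog '[[255,[0,0,0.00016],0.05],[255,[0,0,0.00016],0.05],[255,[0,0,0.00016],0.05],[255,[0,0,0],0],[255,[0,0,0],0]]' >/dev/null; python3 s.py
python3 -m jog '[[255,[0,0,0.00016],0.05],[255,[0,0,0.00016],0.05],[255,[0,0,0.00016],0.05],[255,[0,0,0],0],[255,[0,0,0],0]]' ; python3 s.py
```

```text
t 14.83 shift [-0.0808 -0.0829 -0.0023] yaw x 2.156601800176846 q6 -0.42250955288828296 q1 0.16359230091033886
turn -1.3949908534129474 (mod pi)
M [ 0.14  0.18 -0.23] F [-0.9  1.1  6. ] eff6 1.543
t 15.25 shift [-0.0919 -0.0705 -0.0028] yaw x 2.012252402308749 q6 -0.2782683042307133 q1 0.16354880895827606
turn -1.5393402512810441 (mod pi)
M [ 0.17  0.07 -0.09] F [0.1 1.6 4.8] eff6 -0.013
time: 15.67
tool_pos: [0.6166, 0.1033, 0.133]
tool_rot: [0.596, 0.803, 0.001, 0.001]
wrist_force: [0.9, 1.0, 5.2]
gripper_width: 0.0151
finger_force: 58.5
t 15.67 shift [-0.1011 -0.0563 -0.0031] yaw x 1.8641908993428442 q6 -0.12950580315520463 q1 0.1637014632939494
turn 1.4541908993428443 (mod pi)
M [0.09 0.09 0.76] F [0.9 1.  5.2] eff6 0.917
```

```bash
python3 -m jog '[[255,[0,0,0.0001],0.04],[255,[0,0,0.0001],0.04],[255,[0,0,0],0],[255,[0,0,0],0],[255,[0,0,0],0]]' 80; python3 s.py
```

```text
time: 16.08
tool_pos: [0.6167, 0.1033, 0.1331]
tool_rot: [0.626, 0.78, 0.0, 0.001]
wrist_force: [-1.3, 1.8, 8.0]
gripper_width: 0.0145
finger_force: 106.8
t 16.08 shift [-0.1051 -0.0486 -0.0029] yaw x 1.7890420535237008 q6 -0.052828685570877915 q1 0.164343373821831
turn 1.3790420535237011 (mod pi)
M [0.16 0.32 3.08] F [-1.3  1.8  8. ] eff6 3.075
```

The left knob is home, with the same 3 N m stop signature. On to the right one.

```bash
python3 -m jog '[[255,[0,0,0],-0.06],[255,[0,0,0],0],[0,[0,0,0],0],[0,[0,0,0],0],[0,[0,0,0],0]]' 60
python3 -m jog '[[0,[0,0,0],0],[0,[0,0,0],0],[0,[0,0,-0.01],0],[0,[0,0,-0.03],0],[0,[0,0,-0.03],0]]' 
python3 -m jog '[[0,[0,0,-0.03],-0.118],[0,[0,0,0],-0.118],[0,[0,0,0],-0.118],[0,[0,0,0],-0.118],[0,[0,0,0],-0.118]]' >/dev/null
python3 -m jog '[[0,[0,0,0],-0.12],[0,[-0.012,-0.0307,0],0],[0,[-0.012,-0.0307,0],0],[0,[-0.012,-0.0307,0],0],[0,[-0.012,-0.0307,0],0]]' >/dev/null
python3 -m jog '[[0,[-0.012,-0.0307,0],0],[0,[-0.012,-0.0307,0],0],[0,[-0.012,-0.0307,0],0],[0,[0,0,0],0],[0,[0,0,0],0]]'
python3 - <<'E'
from h import *
togo([.5685,-.1223,.136],2.56)
cv2.imwrite("pics/w4.png",env.snapshot("wrist")[:,:,::-1])
E
```

```text
time: 16.5
tool_pos: [0.6157, 0.1029, 0.1315]
tool_rot: [0.605, 0.796, -0.0, -0.0]
wrist_force: [0.2, -0.2, -0.5]
gripper_width: 0.0505
finger_force: 0.0
time: 16.92
tool_pos: [0.6148, 0.1027, 0.2016]
tool_rot: [0.605, 0.796, -0.001, -0.001]
wrist_force: [0.4, -0.8, 0.5]
gripper_width: 0.0857
finger_force: 0.0
time: 18.17
tool_pos: [0.566, -0.1239, 0.2322]
tool_rot: [0.292, 0.957, 0.0, 0.0]
wrist_force: [-0.2, 1.1, -0.3]
gripper_width: 0.0852
finger_force: 0.0
t 18.17 shift [-0.0011  0.0027  0.0962] yaw x 2.549603343033841 q6 -1.1969819016309435 q1 -0.2181132071742508
turn -0.01039665696615888 (mod pi)
```

View pics/w4.png

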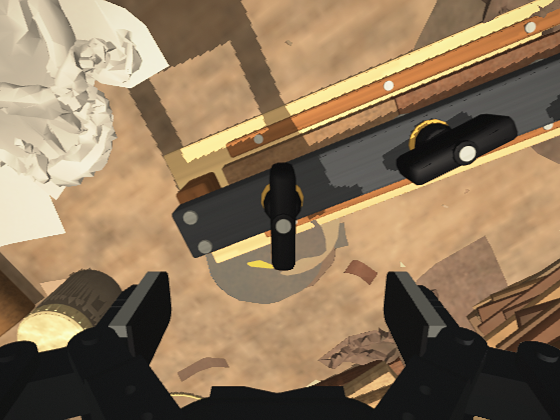

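The right bar's dot is at (284,226), aligned and about 2 mm off centre. The jar at lower left is well below the fingers. Descending and gripping.

```bash
python3 -m jog '[[0,[-0.001,0.002,0.02],0],[0,[0,0,0.03],0],[0,[0,0,0.03],0],[0,[0,0,0.0155],0],[0,[0,0,0],0]]' 60
python3 -m jog '[[255,[0,0,0],0],[255,[0,0,0],0],[255,[0,0,0],0],[255,[0,0,0],0],[255,[0,0,0],0]]' >/dev/null
python3 -m jog '[[255,[0,0,0],0],[255,[0,0,0],0],[255,[0,0,0],0],[255,[0,0,0],0],[255,[0,0,0],0]]' ; python3 s.py
python3 -m jog '[[255,[0,0,0.00032],0.1],[255,[0,0,0.00032],0.1],[255,[0,0,0.00032],0.1],[255,[0,0,0.00032],0.1],[255,[0,0,0.00032],0.1]]' >/dev/null; python3 s.py
python3 -m jog '[[255,[0,0,0.00032],0.1],[255,[0,0,0.00032],0.1],[255,[0,0,0.00032],0.1],[255,[0,0,0.00032],0.1],[255,[0,0,0.00032],0.1]]' >/dev/null; python3 s.py
python3 -m jog '[[255,[0,0,0.00032],0.1],[255,[0,0,0.00032],0.1],[255,[0,0,0.00032],0.1],[255,[0,0,0],0],[255,[0,0,0],0]]'; python3 s.py
```

```text
time: 18.63
tool_pos: [0.5662, -0.1193, 0.1327]
tool_rot: [0.289, 0.957, -0.0, -0.003]
wrist_force: [0.3, 0.0, -0.2]
gripper_width: 0.0855
finger_force: 0.0
time: 19.47
tool_pos: [0.5687, -0.1215, 0.137]
tool_rot: [0.29, 0.957, 0.0, 0.001]
wrist_force: [-0.6, -0.0, 4.5]
gripper_width: 0.0153
finger_force: 58.6
t 19.47 shift [0.0427 0.1059 0.001 ] yaw x 2.5526956162170604 q6 -1.1949603736293501 q1 -0.21308884455755542
turn -0.9988970373727328 (mod pi)
M [0.01 0.2  0.11] F [-0.6 -0.   4.5] eff6 0.08
t 19.88 shift [ 0.0884  0.0717 -0.0006] yaw x 2.0478071568761567 q6 -0.6901490014090768 q1 -0.21285455745773893
turn -1.5037854967136361 (mod pi)
M [0.31 0.04 0.14] F [0.4 2.1 4.4] eff6 -1.831
t 20.3 shift [ 0.1119  0.0202 -0.0021] yaw x 1.5477852637836518 q6 -0.1901371563781844 q1 -0.21271244490576852
turn 1.1377852637836519 (mod pi)
M [ 0.28 -0.15  0.14] F [0.7 2.8 4. ] eff6 -1.827
time: 20.72
tool_pos: [0.5694, -0.1213, 0.1329]
tool_rot: [0.809, 0.587, 0.001, 0.001]
wrist_force: [1.8, 2.9, 6.0]
gripper_width: 0.0151
finger_force: 58.6
t 20.72 shift [ 0.113  -0.0131 -0.0031] yaw x 1.2553120690162085 q6 0.10218329242448732 q1 -0.21280901146751385
turn 0.8453120690162086 (mod pi)
M [ 0.42 -0.35 -0.16] F [1.8 2.9 6. ] eff6 0.329
```

```bash
python3 -m jog '[[255,[0,0,0.00016],0.05],[255,[0,0,0.00016],0.05],[255,[0,0,0.00016],0.05],[255,[0,0,0],0],[255,[0,0,0],0]]' >/dev/null; python3 s.py
python3 -m jog '[[255,[0,0,0.00016],0.04],[255,[0,0,0.00016],0.04],[255,[0,0,0],0.04],[255,[0,0,0],0],[255,[0,0,0],0]]' ; python3 s.py
```

```text
t 21.13 shift [ 0.1098 -0.0299 -0.0036] yaw x 1.1059990985023649 q6 0.2515241864209962 q1 -0.2128126304357888
turn 0.695999098502365 (mod pi)
M [ 0.38 -0.37 -0.19] F [2.8 1.7 6.1] eff6 -0.011
time: 21.55
tool_pos: [0.5695, -0.1214, 0.1323]
tool_rot: [0.88, 0.476, 0.001, 0.001]
wrist_force: [1.9, 2.6, 7.8]
gripper_width: 0.015
finger_force: 89.2
t 21.55 shift [ 0.1057 -0.0423 -0.0038] yaw x 0.9912744222214491 q6 0.36808422362764814 q1 -0.21210537796991227
turn 0.5812744222214494 (mod pi)
M [ 0.64 -0.32  2.37] F [1.9 2.6 7.8] eff6 2.538
```

All three knobs have reached their stops. I'll relieve the torque, open, rise and check from above.

```bash
python3 -m jog '[[255,[0,0,0],-0.05],[255,[0,0,0],0],[0,[0,0,0],0],[0,[0,0,0],0],[0,[0,0,0],0]]' 60
python3 -m jog '[[0,[0,0,0],0],[0,[0,0,0],0],[0,[0,0,-0.01],0],[0,[0,0,-0.03],0],[0,[0,0,-0.03],0]]' >/dev/null
python3 -m jog '[[0,[0,0,-0.03],0],[0,[0,0,-0.03],0],[0,[0,0,-0.03],0],[0,[0,0,-0.03],0],[0,[0,0,0],0]]'
python3 - <<'E'
from h import *
a=env.snapshot("wrist")[:,:,::-1]; b=env.snapshot("side")[165:345,215:325,::-1]
b=cv2.resize(b,None,fx=2,fy=2); c=np.zeros((420,790,3),np.uint8); c[:,:560]=a; c[:360,565:785]=b
cv2.imwrite("pics/w5.png",c); print(env.sense()["joint_positions"],env.sense()["wrist_force"])
E
```

```text
time: 21.97
tool_pos: [0.5676, -0.1214, 0.1308]
tool_rot: [0.869, 0.494, -0.0, -0.0]
wrist_force: [0.1, 0.5, -0.2]
gripper_width: 0.051
finger_force: 0.0
time: 22.8
tool_pos: [0.5706, -0.1219, 0.3284]
tool_rot: [0.87, 0.494, 0.004, 0.003]
wrist_force: [1.1, -1.0, 0.1]
gripper_width: 0.0855
finger_force: 0.0
[-2.13048372e-01  2.20966694e-01  1.64462641e+00 -3.55095934e-05
  1.27282127e+00  3.24928740e-01] [-0.09936625 -0.62546379 -0.63479361]
```

View pics/w5.png

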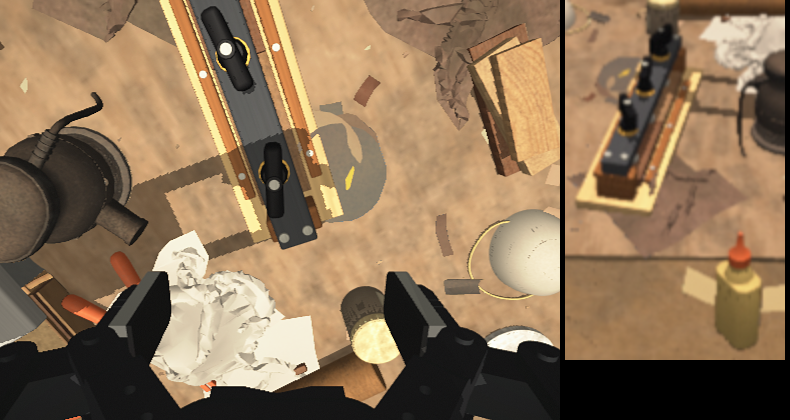

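The knobs stand turned and low (middle dot at (226,48), right at (274,184)). The bottle and jar are standing, and the gripper is clear. I'll hand the job in.

```bash
python3 -c "
from cell import env
print(env.close_job())"
```

```text
the job is handed in; nothing more can be done
None
```

I screwed all three knobs to their hard stops, the middle one first, then left, then right. I then let go and handed the job in at about 23 s, with the bottle and jar untouched.

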